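Level the soldering platform, slide the board home and clamp it

TASK

Level the work platform first: swing the cranks of its two foot screws in turn until the bubble of each of its two tube vials lies wholly between the two black lines. Then push the board carriage fully home against its end stop and, after that, swing the clamp arm across it until it is fully shut. Leave the platform level, do not touch the vials, and leave the other things on the bench where they are.

Things in the scene. Friction and masses are not known exactly. Their poses are not given: they have to be found in the camera images.
- stage: the fixed levelling stage: dark steel base, 285 x 320 mm, carrying a tilting aluminium platform on two foot screws (on ears at its left and right) and a plain foot at the back. Origin on the bench, 25 mm in front of the middle of the base; x runs from the platform's front (robot side) to its back (vials), y to its left, z up
- platform_top (a point): point of the platform's top surface, above the stage's origin, 55 mm above the bench when level (the platform tilts by up to 2 degrees). The top spans x -120 to 175 mm, y -85 to 85 mm of the stage, plus the ears to y = +-156 mm. Guide rails at y = +-53 mm are 16 mm high, the end stop at x = 80 mm is 24 mm high
- vial_left_centre (a point): centre of the left tube vial's pale green face, 68 mm above the bench when level, midway between its two black lines (26 mm apart inside). The vial is 80 x 24 x 14 mm and lies slanting on the back of the platform, along (-1, +1)/sqrt2 in the stage's x, y, parallel to the line from the back foot to the left screw. It must not be touched
- vial_left: the left tube vial itself; origin at the middle of its underside, x along the tube towards the left screw's side, z up
- bubble_left (a point): centre of the left vial's bubble, white, 18 mm long, running along the tube to the platform's high end; level this way when it lies at vial_left_centre
- vial_right_centre (a point): centre of the right tube vial's pale green face, 68 mm above the bench when level, midway between its two black lines (26 mm apart inside). The vial is 80 x 24 x 14 mm and lies slanting on the back of the platform, along (-1, -1)/sqrt2 in the stage's x, y, parallel to the line from the back foot to the right screw. It must not be touched
- vial_right: the right tube vial itself; origin at the middle of its underside, x along the tube towards the right screw's side, z up
- bubble_right (a point): centre of the right vial's bubble, white, 18 mm long, running along the tube to the platform's high end; level this way when it lies at vial_right_centre
- screw_left_grip (a point): top centre of the upright black grip, 20 mm across, on the crank of the left foot screw, 55 mm from its axis. The grip's top is 113 mm above the bench when level, the arm's top under it 79 mm. Clockwise from above raises this screw's side, and the left vial's bubble runs 10 mm per rad towards the screw; anticlockwise the other way. 2 to 3 N at the grip turns it; it stays where it is left
- screw_left_axis (a point): top centre of the left screw's hub (38 mm across), on the upright axis about which its crank turns, at x -30, y +130 mm of the stage, 82 mm above the bench. The crank turns 2 rad either way from pointing straight out sideways. This screw moves only the left vial's bubble, the right screw only the other
- screw_right_grip (a point): top centre of the upright black grip, 20 mm across, on the crank of the right foot screw, 55 mm from its axis. The grip's top is 113 mm above the bench when level, the arm's top under it 79 mm. Clockwise from above raises this screw's side, and the right vial's bubble runs 10 mm per rad towards the screw; anticlockwise the other way. 2 to 3 N at the grip turns it; it stays where it is left
- screw_right_axis (a point): top centre of the right screw's hub (38 mm across), on the upright axis about which its crank turns, at x -30, y -130 mm of the stage, 82 mm above the bench when level (up to 5 mm lower when tilted). The crank turns 2 rad either way from pointing straight out sideways. This screw moves only the right vial's bubble, the left screw only the other
- carriage (a joint): how far the board carriage stands from its end stop, in m: 0 is fully home, at most 0.08; it grows towards the platform's front. It slides along the stage's x with 2.5 N of friction and stays where it is left
- carriage_lip (a point): top centre of the front face of the carriage's front lip, an upright edge 94 mm wide, 8 mm thick, its top 27 mm above the platform; push it along the stage's +x. The carriage is an aluminium slide 110 x 94 x 13 mm carrying a green circuit board; when home this point is at x -35 mm of the stage
- clamp (a joint): angle of the swing clamp's arm in rad: 0 is fully shut (against its stop, arm straight across the carriage, pointing to the stage's -y), 1.57 points to the stage's +x, at most 1.9. It swings level, clockwise from above to shut; about 1 N at the grip moves it and it stays where it is left
- clamp_grip (a point): top centre of the upright black grip, 20 mm across, at the end of the steel clamp arm, 72 mm from the clamp's axis. Its top is 125 mm above the bench when level; the arm's top is at 95 mm and its underside clears the carriage
- clamp_axis (a point): top of the clamp's pivot, on its upright axis, at x 20, y 72 mm of the stage, 97 mm above the bench when level
- spool: solder spool, 64 mm across, 44 mm high, standing behind the left screw beside the platform (a bystander; leave it). Origin at its underside
- glue: white glue bottle with a blue cap, 36 mm across, 110 mm high, standing behind the right screw beside the platform (a bystander; leave it). Origin at its underside
- flux: amber flux jar, 56 mm across, 55 mm high, right of the platform (a bystander; leave it). Origin at its underside
- driver: black-handled screwdriver, 170 mm long, lying left of the platform (a bystander; leave it). Origin at its underside
- tin: open grey parts tray 120 x 90 x 35 mm, on the right of the bench (a bystander; leave it). Origin at its underside
- mug: white mug, 80 mm across, 90 mm high, on the left of the bench (a bystander; leave it). Origin at its underside
- pliers: yellow-handled pliers, 140 mm long, lying on the right of the bench, near the robot (a bystander; leave it). Origin at its underside

How it is judged:
On the way, in this order (a step that is already met when the one before it is completed fails the run):
1. the platform is level: each bubble's centre within 4.5 mm of its vial's centre (horizontal distance between bubble_left and vial_left_centre below 0.0045 m and horizontal distance between bubble_right and vial_right_centre below 0.0045 m), for 0.3 s.
2. the carriage is fully home, within 3 mm, the platform still level (all of step 1 and value of joint carriage below 0.003 m), for 0.2 s.
3. the clamp arm is shut, within 0.12 rad (all of step 2 and value of joint clamp below 0.12 rad), for 0.2 s.
At the end, for the whole second after the job is handed in: Each bubble's centre lies within 4.5 mm of its vial's centre, the carriage is within 3 mm of its end stop and the clamp arm within 0.12 rad of fully shut (all of step 3); the robot touches nothing.
It fails at once if a vial is touched (more than 1 N) (contact force between any of vial_left, vial_right and anything else above 1 N).
It fails at once if a bystander is moved by more than 25 mm (distance of any of spool, glue, flux, driver, tin, mug, pliers from where it was at the start of the episode above 0.025 m).
It also fails if it takes over 58 s, if anything falls off the work surface, if the arm or the gripper's body presses on something with over 40 N, if the wrist force passes 120 N, or if a joint passes its speed limit or range.

ROBOT

A 6-joint arm with a two-finger parallel gripper is mounted at the origin on the work surface. World frame = base frame: x ahead of the robot, y to its left, z up, the work surface at z = 0. Lengths are in m, angles in rad, forces in N, time in s.
With the tool pointing down it reaches from about 0.35 to 0.85 m from the base axis. Payload 8.1 kg.
Tool frame: the origin (TCP) lies midway between the tips of the shut fingers; the grasp point (between the pads) lies 19 mm behind it; z points along the fingers, y is the line along which they close (so a half turn about z gives the same grasp; the last joint's range is limited). The gripper opens to 93 mm and grips with 3 to 60 N. Pads are 15 mm wide; open, the fingers measure 128 mm over their backs; the gripper's body (75 mm by 188 mm) begins 65 mm behind the grasp point.
Start: joints at [-1.306, 0.13, 1.488, -0, 1.523, -0.085], TCP at [0.206, -0.564, 0.219] pointing down, gripper open.
Joint ranges: [-2.96, 2.96], [-0.89, 2.26], [0.02, 2.5], [-1.34, 4.48], [0, 2.73], [-2.66, 2.66]. Speed limits (rad/s): [2.39, 2.39, 2.79, 3.14, 3.14, 3.14].

INTERFACE

Orientations are given as a rotation vector (axis times angle).
In Python, from plant import read_state, read_camera, get_calibration, close_job gives the robot as it stands.
- The arm moves only by the shell command python3 -m crank 'ROWS' [FORCE]. ROWS is JSON, a list that holds one entry, the list of rows, each a list of 7 numbers: the gripper's target within -1 to 1 (fully open at 1, half-way at 0, shut at -1), then the shift along the tool's x, y, z as a fraction of full scale, then the turn, a rotation vector about the tool's x, y, z as a fraction of full scale. In form: [[[grip, x, y, z, rx, ry, rz], ...]]. A call has exactly 5 rows; each row is the pose to reach, as a shift and turn from the pose commanded when the call began, along the tool's axes at that moment; what a row does not reach only later rows make up. Full scale, the value 1, is 0.5 m for a shift and 90 degrees for a turn. A row lasts 1/8 s, in which the tool goes at most 62.5 mm and 10.7 degrees, less where a joint would pass 70% of its speed; a pose out of reach is approached as far as the arm can. A call with a number of a shift or a turn outside -1 to 1 is refused whole. A call with a gripper value outside its range is refused whole. The fingers move at their own pace and stop on an object; FORCE is the grip in N (left out, the last holds). Time passes only in rows, so rows that repeat a pose let the fingers close, or fill a call up. It gives the time, the measured TCP pose, the force, the opening and the grip force at its end, in the units of the state.
- read_state(): the state, without advancing time (a new reading comes with each control period).
- read_camera(name): name is "scene" or "side" or "wrist"; returns the picture (420x560x3 uint8, red, green, blue); there is no depth.
- get_calibration(name): a dict with "fx", "fy", "cx", "cy" (pixels), "eye" and "orientation" of the camera in the world; the wrist camera has in their place "mount" (4x4, takes a point from camera to tool coordinates, whose origin is the TCP and whose axes are the flange's). Camera axes: x right, y down, z forward; pixel columns grow to the right and rows downward; lengths in m; the calibration is good to about 2 mm. The wrist camera is an equidistant fisheye: a pixel r from the principal point sees the ray r / f radians off the axis. A picture is of the moment at which its call begins: read the wrist's pose just before it. get_calibration takes no time and is no camera call.
- close_job(): hands the job in; it is judged then, once.
The state is a dict: "t": time; "q": joint angles; "dq": joint speeds; "joint_torque": joint torques, N m; "tool_pos": TCP position; "orientation": TCP orientation; "force": force on the tool from outside, world axes, zero at the start; "wrist_torque": the same for the moment, N m; "opening": finger opening in m; "gripper_force": force on a finger pad.
Only numpy, scipy, OpenCV 4.12 (cv2) and the standard library are available. Lean on these libraries where they do the work, as an engineer would, in place of code of your own. Each camera call takes 0.05 s, during which the arm holds its last target. There are 200 camera calls.

## Working session

There is one attempt and no reset: what is moved stays moved. The work goes in short steps, Python scripts to look and compute and a shell command to move; the robot and the scene stay as the last step left them, time stands still between calls to the robot, and variables do not carry over. Pictures are saved under pics/ and viewed, at most 10 in all, crops included, and the job is handed in when it is done.

```bash
ls; mkdir -p pics; python3 - <<'E'
from plant import *
import cv2,json
for n in ("scene","side"):
    im=read_camera(n); cv2.imwrite(f"pics/{n}0.png",im[:,:,::-1]); c=get_calibration(n); print(n,c)
print(get_calibration("wrist")); s=read_state(); print(s)
E
```

```text
pics
scene {'fx': 406.71685395875267, 'fy': 406.71685395875267, 'cx': 278.2520904239766, 'cy': 202.92220005244658, 'eye': array([ 1.2577701 , -0.10503719,  0.90225227]), 'orientation': array([-1.91360678, -1.66093582,  0.6360585 ])}
side {'fx': 498.46204338040343, 'fy': 498.46204338040343, 'cx': 289.221476500644, 'cy': 208.41594009050243, 'eye': array([-0.0087689 ,  0.69578293,  1.05605752]), 'orientation': array([-0.89640404,  2.53925749, -1.00810695])}
{'fx': 325.19226210127806, 'fy': 325.19226210127806, 'cx': 279.26294541836756, 'cy': 207.98816456701968, 'mount': array([[-5.78127581e-04, -9.64841014e-01, -2.62833567e-01,
         7.21830690e-02],
       [ 9.99999831e-01, -5.73796506e-04, -9.32342124e-05,
         2.43389086e-04],
       [-6.08567905e-05, -2.62833577e-01,  9.64841182e-01,
        -1.66500693e-01],
       [ 0.00000000e+00,  0.00000000e+00,  0.00000000e+00,
         1.00000000e+00]])}
{'t': 0.1, 'q': array([-1.30641480e+00,  1.31122161e-01,  1.48914021e+00, -5.33489280e-06,
        1.52300606e+00, -8.54084727e-02]), 'dq': array([-0.0005584 , -0.0008514 , -0.00228139,  0.00086952,  0.00065004,
        0.00078107]), 'joint_torque': array([ 1.80494451e-03, -5.61337924e+01, -4.93095446e+01,  7.70460838e-02,
        2.91342137e-02, -7.80715004e-05]), 'tool_pos': array([ 0.2055018 , -0.56317092,  0.2176871 ]), 'orientation': array([-3.09202385e+00, -5.46362066e-01,  2.43450161e-04]), 'force': array([0.0972476 , 0.0289235 , 1.49017786]), 'wrist_torque': array([ 0.01168239, -0.00843097,  0.00930901]), 'gripper_force': 0.0, 'opening': 0.09311749869176832}
```

View pics/scene0.png

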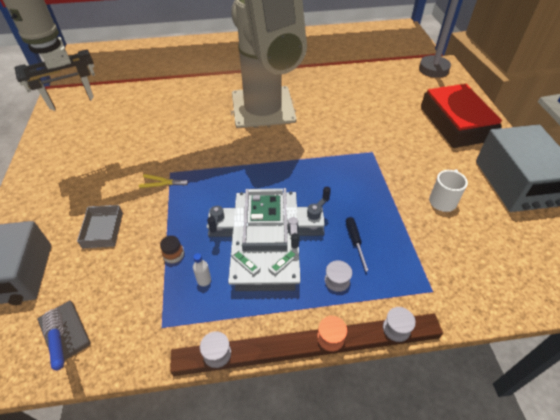

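View pics/side0.png

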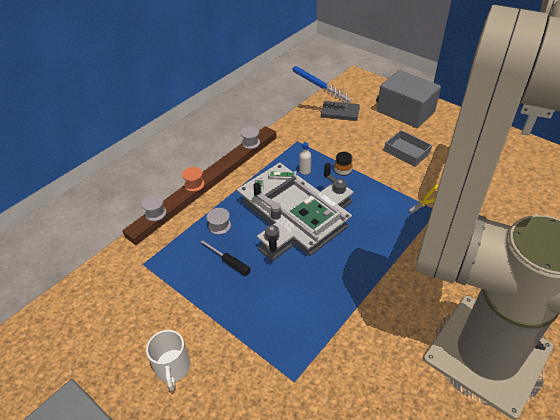

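Scene: the stage is centred near (267,235), with the left hub at (314,212) and its grip at (326,192). The right screw is near (214,222), the vials at (246,262) and (284,262), and the clamp at (293,232). I'll enlarge both views.

```bash
python3 - <<'E'
import cv2,numpy as np
a=cv2.imread("pics/scene0.png")[175:300,195:345]; b=cv2.imread("pics/side0.png")[155:275,225:365]
a=cv2.resize(a,None,fx=4.8,fy=4.8,interpolation=cv2.INTER_CUBIC);b=cv2.resize(b,None,fx=4.8,fy=4.8,interpolation=cv2.INTER_CUBIC)
cv2.imwrite("pics/a.png",a);cv2.imwrite("pics/b.png",b);print(a.shape,b.shape)
E
```

```text
(600, 720, 3) (576, 672, 3)
```

View pics/a.png

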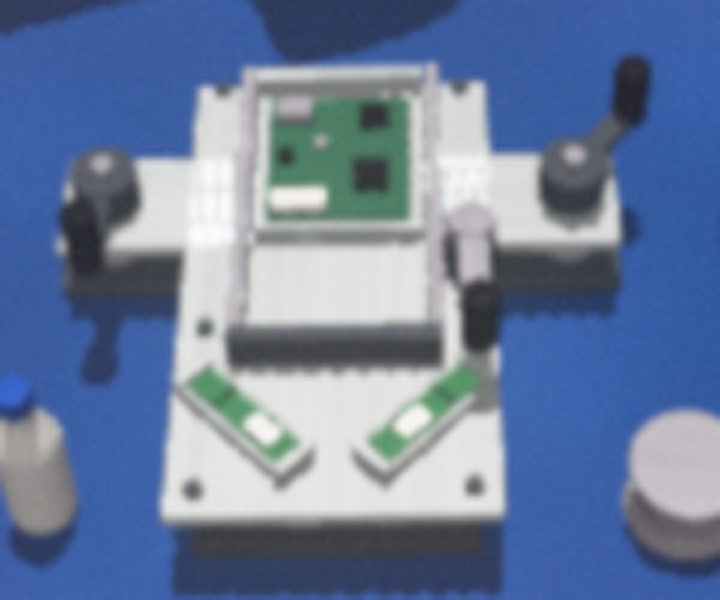

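View pics/b.png

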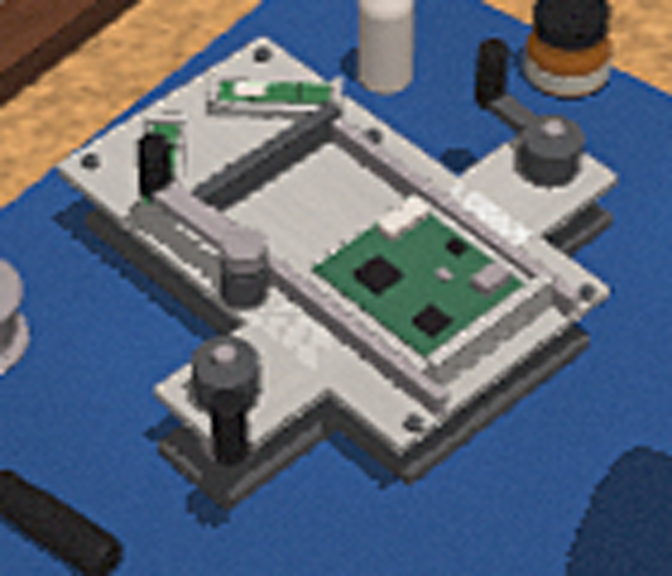

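The crops show both bubbles near the back-foot ends: left at crop-a (412,420), right at (263,430). Both screws therefore need to turn clockwise. Next I'll triangulate the hubs, grips and clamp from the two views.

```bash
cat > h.py <<'E'
import numpy as np,cv2
from scipy.spatial.transform import Rotation as R
from plant import *
def ray(n,uv):
    c=get_calibration(n)
    d=np.array([(uv[0]-c['cx'])/c['fx'],(uv[1]-c['cy'])/c['fy'],1.])
    return np.array(c['eye']),R.from_rotvec(c['orientation']).as_matrix()@d
def onz(n,uv,z):
    e,d=ray(n,uv); return e+d*(z-e[2])/d[2]
def tri(r1,r2):
    (e1,d1),(e2,d2)=r1,r2
    d1=d1/np.linalg.norm(d1);d2=d2/np.linalg.norm(d2)
    s=np.linalg.lstsq(np.c_[d1,-d2],e2-e1,rcond=None)[0]
    p,q=e1+s[0]*d1,e2+s[1]*d2
    return (p+q)/2,np.linalg.norm(p-q)
def wray(uv,pos,rot):
    c=get_calibration('wrist'); x=np.array([uv[0]-c['cx'],uv[1]-c['cy']]); r=np.hypot(*x); th=r/c['fx']
    d=np.r_[np.sin(th)*x/max(r,1e-9),np.cos(th)]
    M=c['mount'];Rm=R.from_rotvec(rot).as_matrix()
    return pos+Rm@M[:3,3],Rm@M[:3,:3]@d
def wproj(p,pos,rot):
    c=get_calibration('wrist');M=c['mount'];Rm=R.from_rotvec(rot).as_matrix()
    v=M[:3,:3].T@(Rm.T@(np.asarray(p)-pos)-M[:3,3]); th=np.arctan2(np.hypot(v[0],v[1]),v[2]); k=c['fx']*th/np.hypot(v[0],v[1])
    return np.array([c['cx']+k*v[0],c['cy']+k*v[1]])
E
python3 - <<'E'
from h import *
A=dict(hubL=(574,153),hubR=(102,160),gripL=(632,65),gripR=(80,208),cax=(472,212),cgrip=(481,290))
B=dict(hubL=(224,352),hubR=(553,127),gripL=(228,408),gripR=(492,45),cax=(245,240),cgrip=(155,140))
P={}
for k in A:
    a=np.array(A[k])/4.8+[195,175]-.4; b=np.array(B[k])/4.8+[225,155]-.4
    P[k],e=tri(ray('scene',a),ray('side',b)); print(k,P[k].round(4),round(e,4))
d=P['hubL']-P['hubR']; yaw=np.arctan2(-d[0],d[1]); print('sep',np.hypot(*d[:2]),'yaw',np.degrees(yaw))
c,s=np.cos(yaw),np.sin(yaw); Rz=np.array([[c,-s],[s,c]])
o=(P['hubL']+P['hubR'])[:2]/2-Rz@[-.03,0]; print('origin',o)
for k in P: print(k,(Rz.T@(P[k][:2]-o)).round(4))
lip=onz('side',np.array([492,318])/4.8+[225,155],.08); print('lip',(Rz.T@(lip[:2]-o)).round(4),lip)
for k,y in(('L',1),('R',-1)):
    v=Rz.T@(P['grip'+k]-P['hub'+k])[:2]; print(k,np.hypot(*v),'angle from outward (ccw+)',np.arctan2(*( (np.array([-v[0]*y,v[1]*y]))))) 
for uv in((412,420),(428,413),(263,430)):
    p=onz('scene',np.array(uv)/4.8+[195,175]-.4,.067)[:2]; print((Rz.T@(p-o)).round(4))
E
```

```text
hubL [0.5801 0.075  0.0905] 0.0017
hubR [ 0.5452 -0.1815  0.0877] 0.002
gripL [0.5401 0.1154 0.1116] 0.0039
gripR [ 0.5994 -0.1921  0.1145] 0.0006
cax [0.6198 0.0113 0.0997] 0.0003
cgrip [0.6918 0.0035 0.1283] 0.0
sep 0.258911728740914 yaw -7.755310740276522
origin [ 0.59235829 -0.05729369]
hubL [-0.03    0.1295]
hubR [-0.03   -0.1295]
gripL [-0.0751  0.1641]
gripR [ 0.0252 -0.1326]
cax [0.0179 0.0717]
cgrip [0.0903 0.0737]
lip [-0.1078  0.0018] [ 0.48575519 -0.04090981  0.08      ]
L 0.05689944381547829 angle from outward (ccw+) 0.9161171919931588
R 0.055249349237383366 angle from outward (ccw+) 1.5135084705674313
[0.1258 0.0391]
[0.1217 0.0472]
[ 0.131  -0.0359]
```

```bash
cat >> h.py <<'E'
YAW=np.radians(-7.755);O=np.array([.5924,-.0573])
S=np.array([[np.cos(YAW),-np.sin(YAW)],[np.sin(YAW),np.cos(YAW)]])
def w(x,y): return O+S@[x,y]
def st(p): return S.T@(np.asarray(p)[:2]-O)
def plan(x,y,z,psi):
    "stage x,y, world z, tool yaw in stage frame (deg): fractions from the present pose"
    s=read_state();Rc=R.from_rotvec(s['orientation'])
    d=Rc.inv().apply(np.r_[w(x,y),z]-s['tool_pos'])/.5
    Rt=R.from_euler('z',np.radians(psi)+YAW)*R.from_matrix(np.diag([1,-1,-1.]))
    t=(Rc.inv()*Rt).as_rotvec()/(np.pi/2)
    return np.r_[d,t].round(4).tolist()
def where():
    s=read_state(); m=R.from_rotvec(s['orientation']).as_matrix()
    print('t',round(s['t'],2),'stage',st(s['tool_pos']).round(4),'z',round(s['tool_pos'][2],4),'psi',round(np.degrees(np.arctan2(m[1,0],m[0,0])-YAW),2),'F',s['force'].round(1),'open',round(s['opening'],4),'g',round(s['gripper_force'],1),'q6',s['q'][5].round(2))
E
python3 -c "
from h import *
where();print(plan(.027,-.13,.2,0))"
```

```text
t 0.1 stage [-0.3151 -0.5535] z 0.2177 psi 27.8 F [0.1 0.  1.5] open 0.0931 g 0.0 q6 -0.09
[1.0002, -0.4301, 0.0362, -0.0011, 0.0002, 0.3088]
```

```bash
python3 -m crank '[[[-0.1,0.12,-0.05,0,0,0,0.05],[-0.1,0.22,-0.09,0,0,0,0.1],[-0.1,0.32,-0.13,0,0,0,0.15],[-0.1,0.42,-0.18,0.01,0,0,0.2],[-0.1,0.52,-0.22,0.02,0,0,0.25]]]' 20
python3 -c "
from h import *
where();print(plan(.027,-.13,.2,0))"
```

```text
t: 0.72
tool_pos: [0.4131, -0.3696, 0.2082]
orientation: [-3.14, 0.071, 0.0]
force: [0.1, -0.8, 0.6]
opening: 0.0473
gripper_force: 0.0
t 0.72 stage [-0.1355 -0.3336] z 0.2082 psi 5.15 F [ 0.1 -0.8  0.6] open 0.0473 g 0.0 q6 0.79
[0.3603, -0.3764, 0.0165, -0.0002, 0.0002, 0.0572]
```

```bash
python3 -m crank '[[[-0.1,0.09,-0.09,0,0,0,0.05],[-0.1,0.18,-0.18,0,0,0,0.05],[-0.1,0.27,-0.27,0.01,0,0,0.05],[-0.1,0.36,-0.37,0.01,0,0,0.05],[-0.1,0.36,-0.37,0.01,0,0,0.05]]]'
python3 - <<'E'
from h import *
where();print(plan(.027,-.13,.2,0))
s=read_state();im=read_camera('wrist');cv2.imwrite('pics/w1.png',im[:,:,::-1])
for x,y,z in((.123,.045,.066),(.123,-.045,.066),(.0252,-.1326,.11)):print(wproj(np.r_[w(x,y),z],s['tool_pos'],s['orientation']))
E
```

```text
t: 1.35
tool_pos: [0.6017, -0.1903, 0.2026]
orientation: [-3.135, 0.183, 0.002]
force: [0.4, 0.1, 0.2]
opening: 0.0418
gripper_force: 0.0
t 1.35 stage [ 0.0272 -0.1306] z 0.2026 psi 1.06 F [0.4 0.1 0.2] open 0.0418 g 0.0 q6 1.3
[-0.0004, -0.0011, 0.0051, -0.0008, 0.0007, 0.0117]
[106.98143281 103.66457455]
[189.73000465  97.46441976]
[281.25820247 212.34759067]
```

View pics/w1.png

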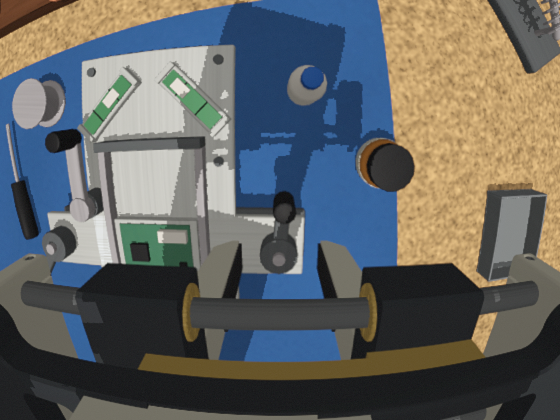

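Wrist view: the right grip's top is at (284,200), its hub at (278,255), and the vials near (110,104) and (195,98). The white bubbles sit at about (112,98) and (182,87). I'll measure them with masks.

```bash
python3 - <<'E'
from h import *
im=cv2.imread('pics/w1.png');s=read_state();p,q=s['tool_pos'],s['orientation']
def wz(uv,z):
    e,d=wray(uv,p,q);return st((e+d*(z-e[2])/d[2]))
print('gripR',wz((284,200),.109).round(4),'hubR',wz((278,260),.078).round(4),'clampgrip',wz((56,142),.125).round(4))
hsv=cv2.cvtColor(im,cv2.COLOR_BGR2HSV)
g=cv2.inRange(hsv,(45,60,40),(90,255,255))
for n,(x0,x1,y0,y1),sx in(('L',(80,142,60,145),-1),('R',(155,235,58,140),1)):
    m=np.zeros_like(g);m[y0:y1,x0:x1]=g[y0:y1,x0:x1]
    hull=cv2.convexHull(np.argwhere(m)[:,::-1].astype(np.int32))
    r=cv2.minAreaRect(hull); box=np.zeros_like(g);cv2.fillConvexPoly(box,hull,1)
    er=cv2.erode(box,np.ones((3,3)))
    gray=cv2.cvtColor(im,cv2.COLOR_BGR2GRAY)
    wh=cv2.inRange(hsv,(0,0,170),(180,60,255))&(er*255)
    dk=((gray<70)&(er>0))
    pix=np.argwhere(wh)[:,::-1].mean(0);ax=np.array([-1,1 if n=='L' else -1])/2**.5
    print(n,'face centre px',r[0],r[1],'bubble',pix,'n',(wh>0).sum())
    c=wz(r[0],.067);b=wz(pix,.067);print('  stage c',c.round(4),'b',b.round(4),'along',((b-c)@ax).round(4))
    hp=np.array([wz(v[0],.067)@ax for v in hull]);print('  green ext',hp.min().round(4),hp.max().round(4),'bubble s',(b@ax).round(4))
    for v in np.argwhere(dk)[:,::-1]: print(round((wz(v,.067)@ax)*1000,1),end=' ')
    print()
E
```

```text
gripR [ 0.0351 -0.1358] hubR [-0.0331 -0.1318] clampgrip [0.0898 0.0669]
L face centre px (106.44068908691406, 104.33631896972656) (14.162686347961426, 64.307373046875) bubble [109.98235294  97.85294118] n 170
  stage c [0.122  0.0439] b [0.1283 0.0395] along -0.0075
  green ext -0.0876 -0.0206 bubble s -0.0627
-67.3 -68.0 -39.5 -40.4 -39.6 -40.4 -39.7 -40.5 -39.8 -40.6 -39.8 -40.6 -39.9 -40.7 -39.9 -40.0 -40.1 
R face centre px (191.50001525878906, 98.50000762939453) (67.88224792480469, 16.970561981201172) bubble [178.885  86.685] n 200
  stage c [ 0.1215 -0.0482] b [ 0.1335 -0.0356] along -0.0174
  green ext -0.0863 -0.0187 bubble s -0.0692
-67.2 -66.5 -39.1 -38.4 -39.1 -38.4 -39.2 -38.5 -39.2 -38.5 -39.2 -38.5 -39.3 -38.6 -39.3 -38.6 -39.4 -38.6 -39.4 -38.7 -38.7 -38.8
```

```bash
python3 -m crank '[[[-0.1,-0.006,0.006,0.11,0,0,0.01],[-0.1,-0.006,0.006,0.2,0,0,0.01],[-0.1,-0.006,0.006,0.23,0,0,0.01],[-0.1,-0.006,0.006,0.23,0,0,0.01],[-0.6,-0.006,0.006,0.23,0,0,0.01]]]' 15
python3 -m crank '[[[-1,0,0,0,0,0,0],[-1,0,0,0,0,0,0],[-1,0,0,0,0,0,0],[-1,0,0,0,0,0,0],[-1,0,0,0,0,0,0]]]' 15
python3 - <<'E'
from h import *
where();im=read_camera('wrist');cv2.imwrite('pics/w2.png',im[:,:,::-1])
cur=read_state()
for th,psi in((1.35,0),(1.1,-10),(.85,-20),(.6,-30),(.35,-40),(.1,-50),(-.1,-60)):
  print(th,plan(-.03+.055*np.sin(th),-.13-.055*np.cos(th),float(cur['tool_pos'][2]),psi))
E
```

```text
t: 2.02
tool_pos: [0.598, -0.1978, 0.0913]
orientation: [3.133, -0.216, 0.005]
force: [-0.3, -0.0, 0.6]
opening: 0.036
gripper_force: 0.0
t: 2.65
tool_pos: [0.598, -0.1968, 0.0903]
orientation: [3.134, -0.215, 0.005]
force: [1.8, 2.2, 6.1]
opening: 0.0199
gripper_force: 15.0
t 2.65 stage [ 0.0244 -0.1374] z 0.0903 psi -0.09 F [1.8 2.2 6.1] open 0.0199 g 15.0 q6 1.31
1.35 [-0.0014, 0.0092, -0.0, 0.0002, -0.002, -0.001]
1.1 [-0.0107, 0.0351, -0.0, -0.0, -0.002, 0.1101]
0.85 [-0.0261, 0.0578, -0.0001, -0.0002, -0.002, 0.2213]
0.6 [-0.0466, 0.076, -0.0001, -0.0004, -0.002, 0.3324]
0.35 [-0.0709, 0.0886, -0.0002, -0.0005, -0.002, 0.4435]
0.1 [-0.0977, 0.0947, -0.0003, -0.0007, -0.0019, 0.5546]
-0.1 [-0.1196, 0.0948, -0.0004, -0.0009, -0.0019, 0.6657]
```

```bash
python3 -m crank '[[[-1,-0.002,0.01,0,0,0,0],[-1,-0.011,0.035,0,0,0,0.11],[-1,-0.026,0.058,0,0,0,0.22],[-1,-0.047,0.076,0,0,0,0.33],[-1,-0.071,0.089,0,0,0,0.44]]]' 15
cat >> h.py <<'E'
def bub(name,save=None):
    s=read_state();im=read_camera(name)[:,:,::-1].copy()
    if save: cv2.imwrite(save,im)
    hsv=cv2.cvtColor(im,cv2.COLOR_BGR2HSV)
    g=cv2.inRange(hsv,(45,60,40),(90,255,255))
    def toz(uv):
        if name!='wrist': return st(onz(name,uv,.067))
        e,d=wray(uv,s['tool_pos'],s['orientation']);return st(e+d*(.067-e[2])/d[2])
    pr=lambda x,y: wproj(np.r_[w(x,y),.067],s['tool_pos'],s['orientation']) if name=='wrist' else sproj(name,np.r_[w(x,y),.067])
    for n,sg in(('L',1),('R',-1)):
        ax=np.array([-1,sg])/2**.5; pe=np.array([1,sg])/2**.5; c=np.array([.122,sg*.046])
        q=np.array([pr(*(c+a*ax*.044+b*pe*.016)) for a,b in((-1,-1),(1,-1),(1,1),(-1,1))])
        m=np.zeros_like(g);cv2.fillConvexPoly(m,q.round().astype(np.int32),255)
        pts=np.argwhere(g&m)[:,::-1].astype(np.int32)
        if len(pts)<20: print(n,'hidden');continue
        hull=cv2.convexHull(pts);box=np.zeros_like(g);cv2.fillConvexPoly(box,hull,255);box=cv2.erode(box,np.ones((3,3)))if name=='wrist' else box
        wh=np.argwhere(cv2.inRange(hsv,(0,0,165),(180,70,255))&box)[:,::-1]
        if len(wh)<8: print(n,'no bubble',len(pts));continue
        ss=np.array([toz(v)@ax for v in wh]); e=np.array([toz(v[0])@ax for v in hull])
        print(name,n,'bubble s mm %.1f  median %.1f  len %.1f n %d; green mid %.1f ext %.1f'%(ss.mean()*1e3,np.median(ss)*1e3,np.ptp(ss)*1e3,len(wh),(e.min()+e.max())*500,np.ptp(e)*1e3))
def sproj(n,p):
    c=get_calibration(n);v=R.from_rotvec(c['orientation']).as_matrix().T@(p-c['eye'])
    return np.array([c['cx']+c['fx']*v[0]/v[2],c['cy']+c['fy']*v[1]/v[2]])
E
python3 - <<'E'
from h import *
where();bub('wrist','pics/w3.png');bub('scene','pics/s3.png')
z=float(read_state()['tool_pos'][2])
for th,psi in((.35,-40),(.1,-50),(-.1,-60),(-.2,-60)):
  print(th,plan(-.03+.055*np.sin(th),-.13-.055*np.cos(th),z,psi))
E
```

```text
t: 3.32
tool_pos: [0.5575, -0.2359, 0.0908]
orientation: [-2.871, 1.271, -0.008]
force: [6.0, 5.7, 7.3]
opening: 0.0196
gripper_force: 15.0
t 3.33 stage [-0.0104 -0.1817] z 0.0908 psi -40.02 F [6.  5.7 7.3] open 0.0196 g 15.0 q6 1.92
L hidden
wrist R bubble s mm -59.9  median -59.8  len 19.3 n 235; green mid -54.7 ext 67.9
scene L bubble s mm -61.7  median -62.2  len 52.2 n 63; green mid -52.3 ext 63.8
scene R bubble s mm -55.9  median -55.1  len 62.3 n 57; green mid -52.3 ext 65.0
0.35 [-0.0002, -0.0018, 0.0, -0.0012, -0.0018, -0.0002]
0.1 [-0.0167, 0.0201, -0.0001, -0.0014, -0.0017, 0.1109]
-0.1 [-0.0336, 0.0342, -0.0002, -0.0015, -0.0016, 0.2221]
-0.2 [-0.0429, 0.04, -0.0002, -0.0015, -0.0016, 0.2221]
```

```bash
python3 -m crank '[[[-1,-0.017,0.021,0,0,0,0.1],[-1,-0.034,0.034,0,0,0,0.2],[-1,-0.042,0.04,0,0,0,0.22],[-1,-0.042,0.04,0,0,0,0.22],[-1,-0.042,0.04,0,0,0,0.22]]]' 15
python3 - <<'E'
from h import *
where();bub('wrist','pics/w4.png');bub('scene','pics/s4.png')
E
```

```text
t: 4.05
tool_pos: [0.529, -0.2348, 0.0914]
orientation: [-2.615, 1.739, -0.009]
force: [4.0, 1.8, 9.9]
opening: 0.0198
gripper_force: 15.0
t 4.05 stage [-0.0389 -0.1844] z 0.0914 psi -59.5 F [4.  1.8 9.9] open 0.0198 g 15.0 q6 2.24
L hidden
R no bubble 90
scene L bubble s mm -61.3  median -61.5  len 48.3 n 63; green mid -52.3 ext 63.8
scene R bubble s mm -53.0  median -51.2  len 62.3 n 59; green mid -52.3 ext 65.0
```

```bash
python3 -m crank '[[[-0.1,0,0,0,0,0,0],[-0.1,0,0,0,0,0,0],[-0.1,0,0,0,0,0,0],[-0.1,0,0,-0.12,0,0,0],[-0.1,0,0,-0.24,0,0,0]]]' 15
python3 -c "
from h import *
where();print(plan(0,-.02,.21,0))"
```

```text
t: 4.78
tool_pos: [0.5253, -0.2335, 0.2086]
orientation: [2.615, -1.74, -0.005]
force: [0.0, -0.2, 0.8]
opening: 0.0416
gripper_force: 0.0
t 4.78 stage [-0.0427 -0.1837] z 0.2086 psi -59.51 F [ 0.  -0.2  0.8] open 0.0416 g 0.0 q6 2.24
[-0.2388, -0.2397, -0.0028, 0.0005, 0.0022, -0.6612]
```

```bash
python3 -m crank '[[[-0.1,-0.05,-0.05,0,0,0,-0.11],[-0.1,-0.1,-0.1,0,0,0,-0.22],[-0.1,-0.15,-0.15,0,0,0,-0.33],[-0.1,-0.2,-0.2,0,0,0,-0.44],[-0.1,-0.24,-0.24,0,0,0,-0.55]]]'
python3 -m crank '[[[-0.1,0,0,0,0,0,-0.11],[-0.1,0,0,0,0,0,-0.11],[-0.1,0,0,0,0,0,-0.11],[-0.1,0,0,0,0,0,-0.11],[-0.1,0,0,0,0,0,-0.11]]]'
python3 - <<'E'
from h import *
where();bub('wrist','pics/w5.png');bub('scene','pics/s5.png')
print(plan(-.073,.163,.21,120))
E
```

```text
t: 5.4
tool_pos: [0.5908, -0.0757, 0.2081]
orientation: [3.105, -0.475, -0.001]
force: [0.2, -1.1, 0.4]
opening: 0.0418
gripper_force: 0.0
t: 6.02
tool_pos: [0.5907, -0.0773, 0.2087]
orientation: [3.134, -0.218, 0.0]
force: [0.2, -0.0, -0.5]
opening: 0.0421
gripper_force: 0.0
t 6.03 stage [ 0.001 -0.02 ] z 0.2087 psi -0.2 F [ 0.2 -0.  -0.5] open 0.0421 g 0.0 q6 1.49
wrist L bubble s mm -63.0  median -63.0  len 16.4 n 161; green mid -53.9 ext 67.3
wrist R bubble s mm -52.4  median -52.3  len 17.3 n 184; green mid -53.9 ext 67.3
L no bubble 109
R no bubble 119
[-0.149, -0.3654, -0.0026, 0.0001, -0.0, -1.3351]
```

View pics/w5.png

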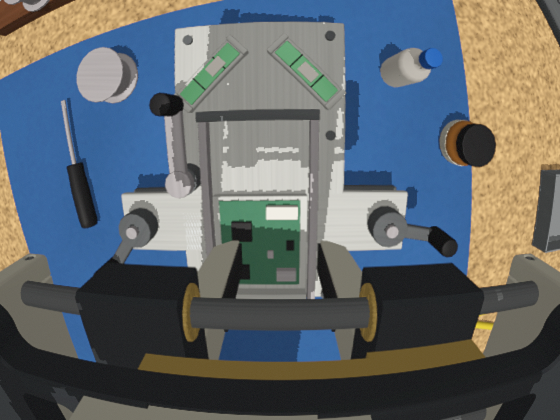

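The right bubble at (308,70) now lies between its lines, 1.5 mm off centre. The left bubble at (218,68) is still 9 mm toward the back, so next is the left crank.

```bash
python3 -m crank '[[[-0.1,-0.03,-0.08,0,0,0,-0.11],[-0.1,-0.06,-0.16,0,0,0,-0.22],[-0.1,-0.09,-0.24,0,0,0,-0.33],[-0.1,-0.12,-0.32,0,0,0,-0.44],[-0.1,-0.149,-0.365,0,0,0,-0.55]]]'
python3 -m crank '[[[-0.1,0,0,0,0,0,-0.11],[-0.1,0,0,0,0,0,-0.22],[-0.1,0,0,0,0,0,-0.33],[-0.1,0,0,0,0,0,-0.44],[-0.1,0,0,0,0,0,-0.55]]]'
python3 - <<'E'
from h import *
where();bub('scene','pics/s6.png')
print(plan(-.0738,.1633,.209,130),plan(-.0738,.1633,.09,130))
E
```

```text
t: 6.75
tool_pos: [0.5414, 0.1159, 0.2087]
orientation: [-2.933, -1.126, -0.0]
force: [0.3, -0.3, -0.1]
opening: 0.042
gripper_force: 0.0
t: 7.38
tool_pos: [0.5419, 0.114, 0.2087]
orientation: [2.193, 2.249, 0.0]
force: [0.6, 0.2, 0.1]
opening: 0.0415
gripper_force: 0.0
t 7.38 stage [-0.0732  0.1629] z 0.2087 psi 99.19 F [0.6 0.2 0.1] open 0.0415 g 0.0 q6 0.09
scene L bubble s mm -60.9  median -61.5  len 56.1 n 67; green mid -53.0 ext 65.1
scene R bubble s mm -53.3  median -51.4  len 62.7 n 60; green mid -52.4 ext 65.4
[0.001, -0.0011, -0.0006, 0.0, 0.0, -0.3367] [0.001, -0.0011, 0.2374, 0.0, 0.0, -0.3367]
```

```bash
python3 -m crank '[[[-0.1,0,0,0.08,0,0,-0.11],[-0.1,0,0,0.16,0,0,-0.22],[-0.1,0,0,0.236,0,0,-0.3],[-0.1,0,0,0.236,0,0,-0.3],[-0.6,0,0,0.236,0,0,-0.3]]]' 15
python3 -m crank '[[[-1,0,0,0,0,0,0],[-1,0,0,0,0,0,0],[-1,0,0,0,0,0,0],[-1,0,0,0,0,0,0],[-1,0,0,0,0,0,0]]]' 15
python3 - <<'E'
from h import *
where();z=float(read_state()['tool_pos'][2])
for th,psi in((.8,125),(.6,120),(.4,110),(.2,100),(0.05,95),(-.05,95)):
  print(th,plan(-.03-.055*np.sin(th),.13+.055*np.cos(th),z,psi))
E
```

```text
t: 8.05
tool_pos: [0.5428, 0.1141, 0.0923]
orientation: [1.62, 2.69, 0.002]
force: [1.0, -0.8, 1.2]
opening: 0.0357
gripper_force: 0.0
t: 8.68
tool_pos: [0.5431, 0.1142, 0.0926]
orientation: [1.614, 2.692, 0.003]
force: [-1.4, 0.1, 6.0]
opening: 0.0198
gripper_force: 15.0
t 8.68 stage [-0.072   0.1633] z 0.0926 psi 125.86 F [-1.4  0.1  6. ] open 0.0198 g 15.0 q6 -0.38
0.8 [0.0052, 0.0101, 0.0, 0.0017, 0.0006, 0.0095]
0.6 [0.0068, 0.032, 0.0001, 0.0017, 0.0006, 0.0651]
0.4 [0.0041, 0.0538, 0.0001, 0.0018, 0.0004, 0.1762]
0.2 [-0.003, 0.0746, 0.0002, 0.0018, 0.0003, 0.2873]
0.05 [-0.0109, 0.089, 0.0002, 0.0018, 0.0002, 0.3429]
-0.05 [-0.0173, 0.0979, 0.0003, 0.0018, 0.0002, 0.3429]
```

```bash
python3 -m crank '[[[-1,0.005,0.02,0,0,0,0.05],[-1,0.006,0.043,0,0,0,0.1],[-1,0.001,0.064,0,0,0,0.2],[-1,-0.007,0.082,0,0,0,0.3],[-1,-0.016,0.096,0,0,0,0.34]]]' 15
python3 -m crank '[[[-1,0,0,0,0,0,0],[-1,0,0,0,0,0,0],[-0.1,0,0,0,0,0,0],[-0.1,0,0,0,0,0,0],[-0.1,0,0,0,0,0,0]]]' 15
python3 - <<'E'
from h import *
where();bub('scene','pics/s7.png')
E
```

```text
t: 9.3
tool_pos: [0.5881, 0.1305, 0.0921]
orientation: [-2.272, -2.168, -0.001]
force: [-6.3, 1.6, 6.2]
opening: 0.0198
gripper_force: 15.0
t: 9.93
tool_pos: [0.5878, 0.1295, 0.0904]
orientation: [-2.269, -2.173, 0.001]
force: [0.8, 0.3, 0.0]
opening: 0.041
gripper_force: 0.0
t 9.93 stage [-0.0298  0.1844] z 0.0904 psi 95.29 F [0.8 0.3 0. ] open 0.041 g 0.0 q6 0.17
scene L bubble s mm -54.3  median -53.2  len 56.1 n 60; green mid -53.0 ext 65.1
scene R bubble s mm -52.3  median -51.0  len 64.4 n 58; green mid -52.4 ext 65.4
```

```bash
python3 -m crank '[[[-0.1,0,0,-0.12,0,0,0],[-0.1,0,0,-0.24,0,0,0.05],[-0.1,0,0,-0.24,0,0,0.16],[-0.1,0,0,-0.24,0,0,0.27],[-0.1,0,0,-0.24,0,0,0.38]]]' 15
python3 -c "
from h import *
where();print(plan(-.09,0,.21,0))"
```

```text
t: 10.6
tool_pos: [0.588, 0.1295, 0.2107]
orientation: [2.811, 1.402, 0.0]
force: [-0.2, 0.6, -0.8]
opening: 0.0418
gripper_force: 0.0
t 10.6 stage [-0.0296  0.1845] z 0.2107 psi 60.76 F [-0.2  0.6 -0.8] open 0.0418 g 0.0 q6 0.78
[-0.3811, 0.0749, 0.0014, 0.0, -0.0, 0.6752]
```

```bash
python3 -m crank '[[[-1,-0.1,0.02,0,0,0,0.11],[-1,-0.2,0.04,0,0,0,0.22],[-1,-0.3,0.06,0,0,0,0.33],[-1,-0.38,0.075,0,0,0,0.44],[-1,-0.38,0.075,0,0,0,0.55]]]' 15
python3 -m crank '[[[-1,0,0,0,0,0,0.12],[-1,0,0,0,0,0,0.12],[-1,0,0,0,0,0,0.12],[-1,0,0,0,0,0,0.12],[-1,0,0,0,0,0,0.12]]]' 15
python3 - <<'E'
from h import *
where();bub('wrist','pics/w8.png');print(plan(-.165,0,.21,0))
E
```

```text
t: 11.22
tool_pos: [0.5036, -0.0476, 0.2107]
orientation: [3.14, 0.091, -0.0]
force: [0.7, 0.1, 0.2]
opening: 0.0007
gripper_force: 0.0
t: 11.85
tool_pos: [0.5046, -0.0451, 0.2106]
orientation: [3.136, -0.188, -0.0]
force: [-0.5, -0.6, 0.4]
opening: 0.0002
gripper_force: 0.0
t 11.85 stage [-0.0886  0.0003] z 0.2106 psi 0.88 F [-0.5 -0.6  0.4] open 0.0002 g 0.0 q6 1.5
L no bubble 193
R no bubble 229
[-0.1528, -0.0018, 0.0012, 0.0, 0.0, 0.0096]
```

View pics/w8.png

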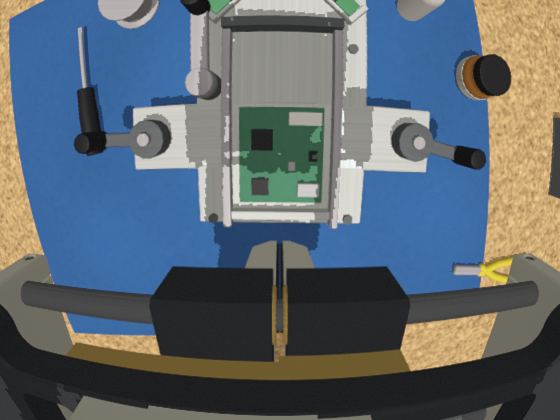

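The vials are out of this view. The carriage's front lip runs along row ~213 and the shut fingers are in front of it, at about (280,245). I'll back off, descend and push.

```bash
python3 -m crank '[[[-1,-0.1,0,0,0,0,0],[-1,-0.153,-0.002,0.05,0,0,0.01],[-1,-0.153,-0.002,0.15,0,0,0.01],[-1,-0.153,-0.002,0.24,0,0,0.01],[-1,-0.153,-0.002,0.284,0,0,0.01]]]' 15
python3 -m crank '[[[-1,0,0,0,0,0,0],[-1,0.03,0,0,0,0,0],[-1,0.06,0,0,0,0,0],[-1,0.08,0,0,0,0,0],[-1,0.1,0,0,0,0,0]]]'
python3 - <<'E'
from h import *
where();print(plan(-.045,0,.069,0))
E
```

```text
t: 12.52
tool_pos: [0.427, -0.0345, 0.066]
orientation: [-3.134, 0.214, 0.005]
force: [-0.1, -0.0, 0.0]
opening: 0.0005
gripper_force: 0.0
t: 13.15
tool_pos: [0.4791, -0.0419, 0.0695]
orientation: [3.134, -0.215, 0.001]
force: [-3.6, -0.3, 2.0]
opening: 0.0005
gripper_force: 1.4
t 13.15 stage [-0.1143 -0.    ] z 0.0695 psi -0.09 F [-3.6 -0.3  2. ] open 0.0005 g 1.4 q6 1.51
[0.1387, -0.0002, 0.0011, 0.0, -0.0004, -0.001]
```

```bash
python3 -m crank '[[[-1,0.03,0,0,0,0,0],[-1,0.06,0,0,0,0,0],[-1,0.09,0,0,0,0,0],[-1,0.11,0,0,0,0,0],[-1,0.12,0,0,0,0,0]]]'
python3 - <<'E'
from h import *
where();bub('scene','pics/s9.png')
im=cv2.imread('pics/s9.png');cv2.imwrite('pics/s9c.png',cv2.resize(im[175:300,195:345],None,fx=4.8,fy=4.8,interpolation=cv2.INTER_CUBIC))
E
```

```text
t: 13.78
tool_pos: [0.538, -0.0499, 0.0687]
orientation: [-3.134, 0.215, 0.001]
force: [-3.3, 1.1, 2.0]
opening: 0.0005
gripper_force: 1.3
t 13.78 stage [-0.0549 -0.    ] z 0.0687 psi -0.09 F [-3.3  1.1  2. ] open 0.0005 g 1.3 q6 1.52
scene L bubble s mm -55.0  median -53.7  len 44.3 n 58; green mid -53.0 ext 65.1
scene R bubble s mm -51.7  median -50.6  len 62.7 n 50; green mid -52.6 ext 65.7
```

View pics/s9c.png

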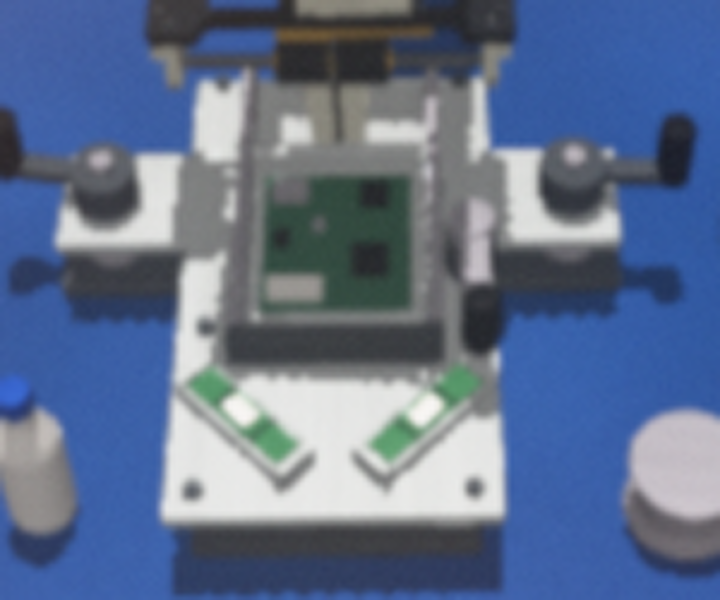

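Both bubbles, at crop (240,410) and (427,405), sit between their lines, and the carriage is nearly at the stop. I'll finish the push in small steps until the force rises.

```bash
python3 -m crank '[[[-1,0.006,0,0,0,0,0],[-1,0.012,0,0,0,0,0],[-1,0.016,0,0,0,0,0],[-1,0.02,0,0,0,0,0],[-1,0.02,0,0,0,0,0]]]'
python3 -c "
from h import *
where()"
```

```text
t: 14.45
tool_pos: [0.5479, -0.0514, 0.0687]
orientation: [-3.134, 0.215, -0.001]
force: [-1.6, 0.4, -0.1]
opening: 0.0004
gripper_force: 0.6
t 14.45 stage [-0.0449 -0.0001] z 0.0687 psi -0.1 F [-1.6  0.4 -0.1] open 0.0004 g 0.6 q6 1.52
```

```bash
python3 -m crank '[[[-1,0.003,0,0,0,0,0],[-1,0.006,0,0,0,0,0],[-1,0.009,0,0,0,0,0],[-1,0.012,0,0,0,0,0],[-1,0.012,0,0,0,0,0]]]'
python3 -c "
from h import *
where()"
```

```text
t: 15.08
tool_pos: [0.5493, -0.0515, 0.0679]
orientation: [-3.134, 0.215, 0.015]
force: [-23.5, 3.2, 16.3]
opening: 0.0007
gripper_force: 11.9
t 15.07 stage [-0.0435 -0.    ] z 0.0679 psi -0.09 F [-23.5   3.2  16.3] open 0.0007 g 11.9 q6 1.52
```

```bash
python3 -m crank '[[[-1,-0.02,0,0,0,0,0],[-1,-0.06,0,0,0,0,0],[-1,-0.06,0,-0.1,0,0,0],[-1,-0.06,0,-0.2,0,0,0],[-0.1,-0.06,0,-0.3,0,0,0]]]'
python3 - <<'E'
from h import *
where()
p=np.r_[w(.001,-.02),.2087];q=R.from_euler('z',YAW)*R.from_matrix(np.diag([1,-1,-1.]));e,d=wray((159,104),p,q.as_rotvec());print(st(e+d*(.124-e[2])/d[2]))
print(plan(.091,.073,.21,-10))
E
```

```text
t: 15.7
tool_pos: [0.5241, -0.0483, 0.2204]
orientation: [3.134, -0.216, 0.002]
force: [1.4, 0.0, -0.3]
opening: 0.0065
gripper_force: 0.0
t 15.7 stage [-0.0689 -0.0003] z 0.2204 psi -0.12 F [ 1.4  0.  -0.3] open 0.0065 g 0.0 q6 1.52
[0.09076529 0.07516519]
[0.3195, -0.1472, 0.0213, 0.0001, -0.001, 0.1098]
```

```bash
python3 -m crank '[[[-0.1,0.1,-0.05,0,0,0,0.03],[-0.1,0.2,-0.1,0,0,0,0.06],[-0.1,0.3,-0.14,0.01,0,0,0.11],[-0.1,0.32,-0.149,0.02,0,0,0.11],[-0.1,0.32,-0.149,0.02,0,0,0.11]]]'
python3 - <<'E'
from h import *
where();s=read_state();bub('wrist','pics/w10.png')
print(plan(.091,.074,.103,-10))
im=cv2.imread('pics/w10.png')
g=(wproj(np.r_[w(.091,.074),.125],s['tool_pos'],s['orientation']));print(g)
cv2.circle(im,tuple(int(v) for v in g),4,(0,0,255),1);cv2.imwrite('pics/w10.png',im)
E
```

```text
t: 16.32
tool_pos: [0.6924, 0.0039, 0.2074]
orientation: [3.104, -0.483, -0.002]
force: [0.5, -0.2, 0.3]
opening: 0.0421
gripper_force: 0.0
t 16.32 stage [0.0909 0.0741] z 0.2074 psi -9.95 F [ 0.5 -0.2  0.3] open 0.0421 g 0.0 q6 1.81
wrist L bubble s mm -53.3  median -53.3  len 29.1 n 220; green mid -53.9 ext 67.4
wrist R bubble s mm -51.1  median -51.0  len 19.1 n 223; green mid -54.0 ext 67.3
[0.0008, -0.0006, 0.2109, 0.0002, 0.0002, 0.0003]
[278.64938789 213.33525605]
```

View pics/w10.png

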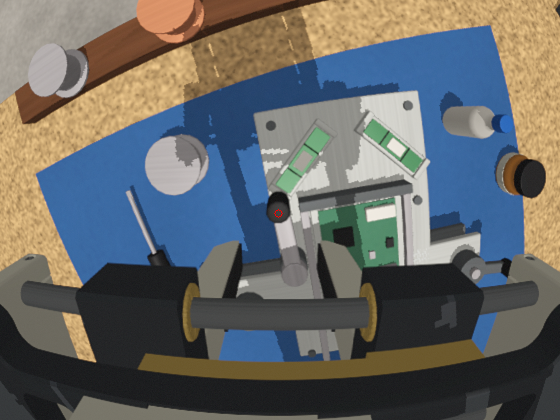

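```bash
python3 - <<'E'
from h import *
im=cv2.imread('pics/w10.png');s=read_state();g=cv2.cvtColor(im,cv2.COLOR_BGR2GRAY)
for n,sg in(('L',1),('R',-1)):
    ax=np.array([-1,sg])/2**.5;pe=np.array([1,sg])/2**.5
    c=np.array([.122,sg*.046])
    L=np.arange(-.042,.042,.001);prof=[]
    for a in L:
        prof.append(int(np.mean([cv2.getRectSubPix(g,(1,1),tuple(float(v) for v in wproj(np.r_[w(*(c+a*ax+b*pe)),.067],s['tool_pos'],s['orientation'])))[0,0] for b in(-.003,0,.003)])))
    print(n,[(int(round(a*1000)),p) for a,p in zip(L,prof)])
E
```

```text
L [(-42, 140), (-41, 141), (-40, 146), (-39, 146), (-38, 143), (-37, 137), (-36, 129), (-35, 127), (-34, 133), (-33, 144), (-32, 146), (-31, 146), (-30, 147), (-29, 147), (-28, 147), (-27, 147), (-26, 148), (-25, 148), (-24, 149), (-23, 149), (-22, 149), (-21, 150), (-20, 150), (-19, 150), (-18, 150), (-17, 151), (-16, 147), (-15, 112), (-14, 79), (-13, 125), (-12, 150), (-11, 151), (-10, 151), (-9, 156), (-8, 162), (-7, 163), (-6, 163), (-5, 163), (-4, 162), (-3, 162), (-2, 162), (-1, 162), (0, 162), (1, 163), (2, 162), (3, 162), (4, 162), (5, 162), (6, 161), (7, 162), (8, 163), (9, 159), (10, 156), (11, 158), (12, 149), (13, 106), (14, 88), (15, 139), (16, 159), (17, 159), (18, 160), (19, 160), (20, 160), (21, 161), (22, 161), (23, 161), (24, 161), (25, 162), (26, 162), (27, 163), (28, 163), (29, 163), (30, 163), (31, 163), (32, 164), (33, 152), (34, 130), (35, 118), (36, 105), (37, 83), (38, 58), (39, 44), (40, 29), (41, 24)]
R [(-42, 112), (-41, 106), (-40, 133), (-39, 163), (-38, 170), (-37, 176), (-36, 188), (-35, 192), (-34, 158), (-33, 130), (-32, 137), (-31, 139), (-30, 139), (-29, 139), (-28, 139), (-27, 138), (-26, 138), (-25, 137), (-24, 137), (-23, 137), (-22, 137), (-21, 137), (-20, 137), (-19, 137), (-18, 137), (-17, 137), (-16, 137), (-15, 134), (-14, 107), (-13, 77), (-12, 107), (-11, 132), (-10, 135), (-9, 135), (-8, 133), (-7, 138), (-6, 184), (-5, 226), (-4, 233), (-3, 232), (-2, 232), (-1, 232), (0, 231), (1, 232), (2, 231), (3, 231), (4, 231), (5, 230), (6, 230), (7, 230), (8, 230), (9, 231), (10, 231), (11, 230), (12, 205), (13, 148), (14, 95), (15, 75), (16, 109), (17, 129), (18, 131), (19, 130), (20, 130), (21, 130), (22, 130), (23, 130), (24, 130), (25, 130), (26, 129), (27, 129), (28, 129), (29, 129), (30, 129), (31, 129), (32, 130), (33, 133), (34, 139), (35, 130), (36, 128), (37, 171), (38, 207), (39, 213), (40, 210), (41, 206)]
```

Measured against its own lines, the left bubble is 0 mm off and the right 2.3 mm off, both wholly between the lines. Now the clamp: the marker falls on its grip at (278,213).

```bash
python3 -m crank '[[[-0.1,0,0,0.11,0,0,0],[-0.1,0,0,0.18,0,0,0],[-0.1,0,0,0.208,0,0,0],[-0.1,0,0,0.208,0,0,0],[-0.6,0,0,0.208,0,0,0]]]' 10
python3 -m crank '[[[-1,0,0,0,0,0,0],[-1,0,0,0,0,0,0],[-1,0,0,0,0,0,0],[-1,0,0,0,0,0,0],[-1,0,0,0,0,0,0]]]' 10
python3 - <<'E'
from h import *
where();z=float(read_state()['tool_pos'][2])
for a,psi in((1.5,-10),(1.3,-10),(1.1,-18),(.9,-25),(.7,-32),(.5,-40),(.3,-45),(.15,-50),(0.05,-50),(-.02,-50)):
  print(a,plan(.02+.072*np.sin(a),.072-.072*np.cos(a),z,psi))
E
```

```text
t: 17.0
tool_pos: [0.694, 0.0036, 0.1077]
orientation: [-3.104, 0.485, -0.006]
force: [0.1, -0.9, -0.4]
opening: 0.0358
gripper_force: 0.0
t: 17.62
tool_pos: [0.6936, 0.0039, 0.1061]
orientation: [-3.104, 0.485, -0.004]
force: [0.6, 0.2, 6.2]
opening: 0.02
gripper_force: 10.0
t 17.62 stage [0.092  0.0743] z 0.1061 psi -9.99 F [0.6 0.2 6.2] open 0.02 g 10.0 q6 1.81
1.5 [0.0022, 0.0147, -0.0, -0.0004, -0.0015, 0.0001]
1.3 [0.0023, 0.0434, -0.0, -0.0004, -0.0015, 0.0001]
1.1 [-0.0033, 0.0716, -0.0001, -0.0005, -0.0015, 0.089]
0.9 [-0.0144, 0.0982, -0.0001, -0.0006, -0.0015, 0.1667]
0.7 [-0.0306, 0.1219, -0.0002, -0.0007, -0.0014, 0.2445]
0.5 [-0.0511, 0.1421, -0.0002, -0.0008, -0.0014, 0.3334]
0.3 [-0.0753, 0.1577, -0.0003, -0.0009, -0.0014, 0.389]
0.15 [-0.0952, 0.1661, -0.0003, -0.0009, -0.0013, 0.4445]
0.05 [-0.109, 0.17, -0.0004, -0.0009, -0.0013, 0.4445]
-0.02 [-0.1189, 0.1719, -0.0004, -0.0009, -0.0013, 0.4445]
```

```bash
python3 -m crank '[[[-1,0.002,0.015,0,0,0,0],[-1,0.002,0.043,0,0,0,0],[-1,-0.003,0.072,0,0,0,0.09],[-1,-0.014,0.098,0,0,0,0.17],[-1,-0.031,0.122,0,0,0,0.24]]]' 10
python3 - <<'E'
from h import *
where();z=float(read_state()['tool_pos'][2])
for a,psi in((.5,-40),(.3,-45),(.15,-50),(0.05,-50),(-.03,-50)):
  print(a,plan(.02+.072*np.sin(a),.072-.072*np.cos(a),z,psi))
E
```

```text
t: 18.25
tool_pos: [0.6603, -0.0499, 0.1056]
orientation: [-2.955, 1.064, -0.005]
force: [2.9, 1.4, 3.5]
opening: 0.0197
gripper_force: 10.0
t 18.25 stage [0.0663 0.0165] z 0.1056 psi -31.84 F [2.9 1.4 3.5] open 0.0197 g 10.0 q6 2.11
0.5 [-0.0118, 0.0255, -0.0001, -0.0013, -0.0014, 0.0907]
0.3 [-0.0284, 0.049, -0.0002, -0.0014, -0.0014, 0.1462]
0.15 [-0.0438, 0.0641, -0.0002, -0.0015, -0.0013, 0.2018]
0.05 [-0.0552, 0.0729, -0.0003, -0.0015, -0.0013, 0.2018]
-0.03 [-0.0649, 0.0791, -0.0003, -0.0015, -0.0013, 0.2018]
```

```bash
python3 -m crank '[[[-1,-0.012,0.026,0,0,0,0.09],[-1,-0.028,0.049,0,0,0,0.15],[-1,-0.044,0.064,0,0,0,0.2],[-1,-0.055,0.073,0,0,0,0.2],[-1,-0.064,0.079,0,0,0,0.2]]]' 10
python3 -m crank '[[[-1,0,0,0,0,0,0],[-1,0,0,0,0,0,0],[-1,0,0,0,0,0,0],[-1,0,0,0,0,0,0],[-1,0,0,0,0,0,0]]]' 10
python3 - <<'E'
from h import *
where();p=st(read_state()['tool_pos'])-[.02,.072];print('angle',np.arctan2(p[0],-p[1]),np.hypot(*p))
E
```

```text
t: 18.88
tool_pos: [0.6119, -0.0601, 0.1055]
orientation: [-2.755, 1.504, -0.009]
force: [24.2, -0.8, -10.3]
opening: 0.02
gripper_force: 10.0
t: 19.5
tool_pos: [0.612, -0.0598, 0.1054]
orientation: [-2.756, 1.504, -0.008]
force: [12.1, 0.3, -3.1]
opening: 0.0197
gripper_force: 10.0
t 19.5 stage [0.0197 0.0002] z 0.1054 psi -49.47 F [12.1  0.3 -3.1] open 0.0197 g 10.0 q6 2.39
angle -0.0036892274597368113 0.07181828085476843
```

Shut against its stop. I'll release, lift straight up and check.

```bash
python3 -m crank '[[[-0.1,0,0,0,0,0,0],[-0.1,0,0,0,0,0,0],[-0.1,0,0,0,0,0,0],[-0.1,0,0,-0.1,0,0,0],[-0.1,0,0,-0.2,0,0,0]]]' 10
python3 -m crank '[[[-0.1,0,0,-0.05,0,0,0],[-0.1,0,0,-0.05,0,0,-0.1],[-0.1,0,0,-0.05,0,0,-0.2],[-0.1,0,0,-0.05,0,0,-0.3],[-0.1,0,0,-0.05,0,0,-0.4]]]' 10
python3 - <<'E'
from h import *
where();bub('wrist','pics/w11.png');bub('scene','pics/s11.png')
a=cv2.imread('pics/w11.png')[0:300];b=cv2.resize(cv2.imread('pics/s11.png')[185:295,195:345],None,fx=2.6,fy=2.6,interpolation=cv2.INTER_CUBIC)
c=np.zeros((300+b.shape[0],560,3),np.uint8);c[:300]=a;c[300:,:b.shape[1]]=b;cv2.imwrite('pics/f.png',c);print(c.shape)
E
```

```text
t: 20.12
tool_pos: [0.6083, -0.0596, 0.2046]
orientation: [2.756, -1.507, -0.005]
force: [1.1, 0.1, 0.6]
opening: 0.0417
gripper_force: 0.0
t: 20.75
tool_pos: [0.609, -0.0597, 0.2293]
orientation: [3.089, -0.574, -0.002]
force: [0.7, -0.9, 0.1]
opening: 0.042
gripper_force: 0.0
t 20.75 stage [ 0.0168 -0.0001] z 0.2293 psi -13.28 F [ 0.7 -0.9  0.1] open 0.042 g 0.0 q6 1.76
wrist L bubble s mm -53.3  median -53.4  len 17.8 n 157; green mid -53.9 ext 67.6
wrist R bubble s mm -52.2  median -52.3  len 18.8 n 175; green mid -53.9 ext 67.4
L no bubble 121
R no bubble 118
(586, 560, 3)
```

View pics/f.png

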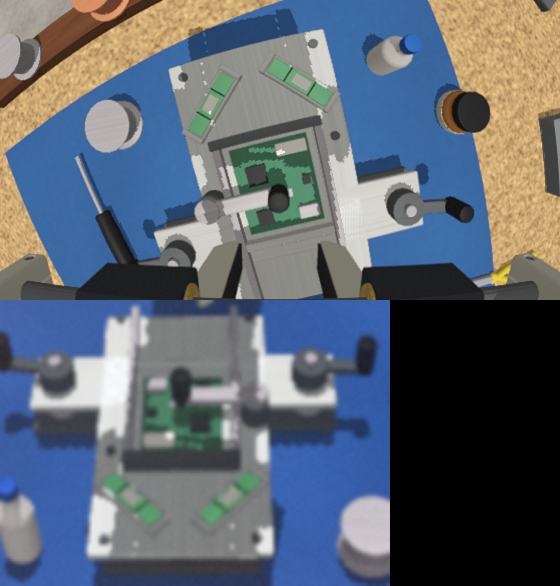

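The clamp lies straight across, with its grip at (278,195). The carriage is against the end stop, and the bubbles at (212,103) and (301,83) lie between their lines. The gripper is clear.

```bash
python3 -c "
from plant import *
print(close_job())"
```

```text
the job is handed in; nothing more can be done
None
```

The job is handed in, verdict not shown: both bubbles lie between their lines (left about 0.5 mm off centre, right about 2 mm), the carriage is home, the clamp is shut, and the gripper was clear at about 21 s of the 58 s allowed.

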